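Release the transport lock and wake the generator

ROBOT

A 6-joint arm with a two-finger parallel gripper is mounted at the origin on the work surface. World frame = base frame: x ahead of the robot, y to its left, z up, the work surface at z = 0. Lengths are in m, angles in rad, forces in N, time in s.
With the tool pointing down it reaches from about 0.25 to 0.775 m from the base axis. Payload 4 kg.
Tool frame: the origin (TCP) lies midway between the tips of the shut fingers; the grasp point (between the pads) lies 19 mm behind it; z points along the fingers, y is the line along which they close (so a half turn about z gives the same grasp; the last joint's range is limited). The gripper opens to 85 mm and grips with 20 to 120 N. Pads are 22 mm wide; open, the fingers measure 114 mm over their backs; the gripper's body (76 mm by 85 mm) begins 54 mm behind the grasp point. The pads swing forward as they close: fully open they stand 13 mm farther back than shut.
Start: joints at [-1.348, 0.087, 1.371, -0, 1.684, -0.103], TCP at [0.176, -0.521, 0.231] pointing down, gripper open.
Joint ranges: [-3.1, 3.1], [-0.76, 2.03], [0.27, 2.55], [-1.08, 4.22], [0.17, 2.65], [-2.57, 2.57]. Speed limits (rad/s): [2.79, 2.79, 3.14, 3.14, 3.14, 3.14].

INTERFACE

Orientations are given as a rotation vector (axis times angle).
In Python, from plant import ctrl gives the robot as it stands.
- The arm moves only by the shell command python3 shift.py 'ROWS' [FORCE]. ROWS is a JSON list that holds a single list of rows (three levels of brackets), with 1 to 10 rows, each of 5 numbers: the opening from 0.0 (shut) to 1.0 (fully open), then dx, dy, dz in m, then a turn about the tool's z in rad; each row is the pose to reach, as a shift and turn from the pose commanded when the command began, along the tool's axes at that moment; what a row does not reach only later rows make up. A row lasts 1/12 s, in which the tool goes at most 0.0417 m and 0.125 rad, less where a joint would pass 70% of its speed; a pose out of reach is approached as far as the arm can. The fingers move at their own pace and stop on an object; FORCE is the grip in N (left out, the last holds). Time passes only in rows, so rows that do not move let the fingers close. It prints the time, the measured TCP pose, the force, the opening and the grip force at its end. Input that does not fit is refused with a message, and nothing moves.
- ctrl.get_obs(): the state, without advancing time (a new reading comes with each control period).
- ctrl.snapshot(name): name is "side" or "top"; returns (picture, depth): 480x640x3 uint8, red, green, blue; 480x640 float32, m along the optical axis (not along the pixel's ray), 0 where there is no reading.
- ctrl.camera_params(name): a dict with "camera_matrix" (3x3 intrinsics, pixels), "world_from_camera" (4x4, takes a point from camera to world coordinates). Camera axes: x right, y down, z forward; pixel columns grow to the right and rows downward; lengths in m; the calibration is good to about 2 mm. A picture is of the moment at which its call begins. camera_params takes no time and is no camera call.
- ctrl.job_done(): hands the job in; it is judged then, once.
The state is a dict: "time": time; "qpos": joint angles; "dq": joint speeds; "joint_torque": joint torques, N m; "eef_pos": TCP position; "tool_rot": TCP orientation; "wrist_force": force on the tool from outside, world axes, zero at the start; "moment": the same for the moment, N m; "width": opening from 0.0 (shut) to 1.0 (fully open); "grip_force": force on a finger pad.
Only numpy, scipy, OpenCV 4.12 (cv2) and the standard library are available. Lean on these libraries where they do the work, as an engineer would, in place of code of your own. Each camera call takes 0.05 s, during which the arm holds its last target. There are 200 camera calls.

TASK

The surgical generator has just been wheeled in: take the T-key from its stand, lower it down the deep well in the generator's top over the square stem at the bottom, turn it clockwise (seen from above) to the stop to release the transport lock, and leave the key standing in the well. Then press four keys fully down one at a time, letting each come back up: first the large round one, then the triangle, then the cross, then the long bar. Press no key before the lock is released, never press the small round or the square key, and leave everything else on the trolley where it stands.

Things in the scene. Friction and masses are not known exactly. Their poses are not given: they have to be found in the camera images.
- generator: Off-white generator, fixed, 270 mm deep (x) by 280 mm wide (y). Origin: centre of its underside; +x to its rear, z up. Front half (x < 0): flat key deck 70 mm high, six keys in 2 rows of 3 (x -98 and -42; y -60, 0, 60 mm), their places vary. Rear half: housing 120 mm high with a flat top; the well, a round vertical bore 34 mm across and 105 mm deep, opens in it at x 67.5, y 70.
- stem_top (a point): Tip of the square brass stem that stands on the well's floor, on the well's axis: 30 mm above that floor, 45 mm above the trolley, 75 mm below the housing's top. Stem 12 mm square, 22 mm high, with an 8 mm pyramid on top. The point turns with the stem: its x and y are square to the stem's flats, z up.
- lock (a joint): Turn of the stem, rad, growing clockwise seen from above; starts between 0 and 0.3, hard stop at 1.57 (= released), friction 0.06 N m, stays where it is left.
- tkey: Steel T-key, 0.2 kg. Origin: centre of its foot; z up the shank (14 mm thick), x along the crossbar (84 long, 14 x 14 mm, centre 150 mm above the foot). Foot 20 mm square; socket 14 mm square, 34 mm deep, flats along x and y, fits the stem in any quarter turn, 0.18 rad play. Starts 45 mm deep in a 24 mm square hole of a fixed block (150 x 70 x 55 mm). Seated: foot 30 mm below stem_top.
- top_round (a point): Centre of the top of the large round key: round cap, 32 mm across, white, on a dark 46 mm square plate. When up, its top stands 86 mm above the trolley; its z is up, its x and y are those of the generator. The point moves with the key.
- key_round (a joint): How far the large round key is pressed, m: 0 up, 0.008 fully down (straight down). Spring: starts to move at 1.5 N, fully down takes 5 N; it comes back up by itself.
- top_triangle (a point): Centre of the top of the triangular key: triangular cap, 36 mm sides, one corner pointing away from the robot (+x of the generator), white, on a dark 46 mm square plate. When up, its top stands 86 mm above the trolley; its z is up, its x and y are those of the generator. The point moves with the key.
- key_triangle (a joint): How far the triangular key is pressed, m: 0 up, 0.008 fully down (straight down). Spring: starts to move at 1.5 N, fully down takes 5 N; it comes back up by itself.
- top_cross (a point): Centre of the top of the cross-shaped key: plus-shaped cap, 36 mm across, arms 12 mm wide, white, on a dark 46 mm square plate. When up, its top stands 86 mm above the trolley; its z is up, its x and y are those of the generator. The point moves with the key.
- key_cross (a joint): How far the cross-shaped key is pressed, m: 0 up, 0.008 fully down (straight down). Spring: starts to move at 1.5 N, fully down takes 5 N; it comes back up by itself.
- top_bar (a point): Centre of the top of the long bar key: bar cap, 42 mm long (generator y) by 14 mm wide, white, on a dark 46 mm square plate. When up, its top stands 86 mm above the trolley; its z is up, its x and y are those of the generator. The point moves with the key.
- key_bar (a joint): How far the long bar key is pressed, m: 0 up, 0.008 fully down (straight down). Spring: starts to move at 1.5 N, fully down takes 5 N; it comes back up by itself.
- top_small (a point): Centre of the top of the small round key: small round cap, 18 mm across; not to be pressed, white, on a dark 46 mm square plate. When up, its top stands 86 mm above the trolley; its z is up, its x and y are those of the generator. The point moves with the key.
- key_small (a joint): How far the small round key is pressed, m: 0 up, 0.008 fully down (straight down). Spring: starts to move at 1.5 N, fully down takes 5 N; it comes back up by itself.
- top_square (a point): Centre of the top of the square key: square cap, 28 mm; not to be pressed, white, on a dark 46 mm square plate. When up, its top stands 86 mm above the trolley; its z is up, its x and y are those of the generator. The point moves with the key.
- key_square (a joint): How far the square key is pressed, m: 0 up, 0.008 fully down (straight down). Spring: starts to move at 1.5 N, fully down takes 5 N; it comes back up by itself.
- driver: Bystander: driver, 110 mm tall, black handle 24 mm thick, standing in the T-key's block 70 mm from the T-key along its crossbar, top 120 mm above the trolley. Origin: its lower end.
- retractor: Bystander: flat steel retractor, 160 mm, lying in a steel instrument tray (200 x 120 x 30 mm) on the other side of the generator from the stand. Origin: near its middle, underneath.
- lamp_unit: Bystander: white lamp unit, 100 x 100 x 55 mm, on the generator's top. Origin: centre of its underside.
- saline: Bystander: bottle 70 mm thick, 160 mm tall, behind the generator, to one side. Origin: centre of its underside.
- bowl: Bystander: steel bowl 110 mm across, 45 mm high, behind the generator. Origin: centre of its underside.
- cup: Bystander: steel cup 70 mm across, 70 mm high, in front of the generator. Origin: centre of its underside.
- gel: Bystander: jar 52 mm across, 60 mm high, in front of the generator. Origin: centre of its underside.
- roll: Bystander: paper roll 80 mm across, 30 mm high, behind the generator, to the other side. Origin: centre of its underside.

How it is judged:
By the outcome, as a careful person would: the job done as asked, in the order asked, and still so for the second after the job is handed in, with the robot touching nothing.
It also fails if it takes over 72 s, if anything falls off the work surface, if the arm or the gripper's body presses on something with over 40 N, if the wrist force passes 120 N, or if a joint passes its speed limit or range.

## Working session

There is one attempt and no reset: what is moved stays moved. The work goes in short steps, Python scripts to look and compute and a shell command to move; the robot and the scene stay as the last step left them, time stands still between calls to the robot, and variables do not carry over. Pictures are saved under pics/ and viewed, at most 10 in all, crops included, and the job is handed in when it is done.

```bash
ls; mkdir -p pics
python3 - <<'E'
from plant import ctrl
import cv2,numpy as np
for n in("top","side"):
    p,d=ctrl.snapshot(n); cv2.imwrite(f"pics/{n}0.png",p[:,:,::-1]); np.save(f"pics/{n}0.npy",d)
    c=ctrl.camera_params(n); print(n,np.round(c["camera_matrix"],1).tolist(),np.round(c["world_from_camera"],4).tolist())
o=ctrl.get_obs();print(o)
E
```

```text
pics
plant.py
shift.py
top [[454.9, 0.0, 316.7], [0.0, 454.9, 242.1], [0.0, 0.0, 1.0]] [[0.0023, -0.9967, 0.0809, 0.4752], [-0.9997, -0.0003, 0.0243, -0.0126], [-0.0242, -0.0809, -0.9964, 0.9532], [0.0, 0.0, 0.0, 1.0]]
side [[624.9, 0.0, 318.0], [0.0, 624.9, 242.0], [0.0, 0.0, 1.0]] [[0.9251, -0.2074, 0.3181, 0.0801], [-0.3792, -0.5488, 0.745, -1.0688], [0.02, -0.8098, -0.5864, 0.948], [0.0, 0.0, 0.0, 1.0]]
{'time': 0.1, 'qpos': array([-1.34808459e+00,  8.79082988e-02,  1.37211155e+00, -4.22336670e-06,
        1.68358953e+00, -1.03092712e-01]), 'dq': array([ 5.25001285e-04, -2.86400567e-03, -4.59747506e-03, -5.59430699e-04,
       -4.76173432e-04, -3.52636456e-07]), 'joint_torque': array([ 1.57287799e-03, -3.53016651e+01, -3.14218175e+01, -7.66647213e-05,
        7.95223110e-03,  1.40736412e-05]), 'eef_pos': array([ 0.17593863, -0.52063192,  0.23023702]), 'tool_rot': array([-3.09801422e+00, -5.09184753e-01,  1.95810540e-04]), 'wrist_force': array([-0.20971628, -0.75084328,  0.22272707]), 'moment': array([-0.03926552, -0.04051673, -0.02067778]), 'grip_force': 0.0, 'width': 1.0011933956853407}
```

View pics/top0.png

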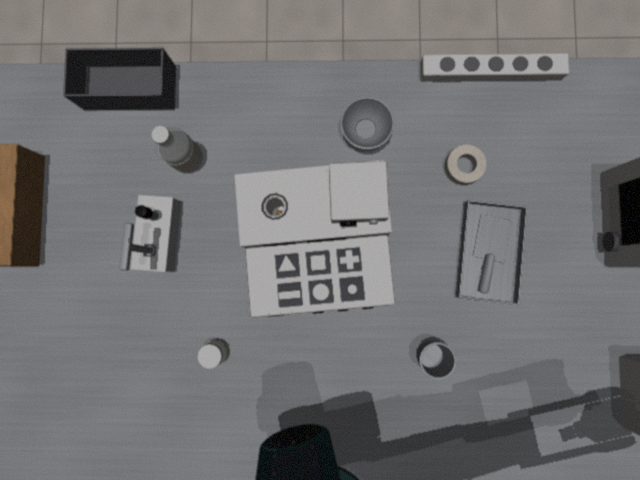

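View pics/side0.png

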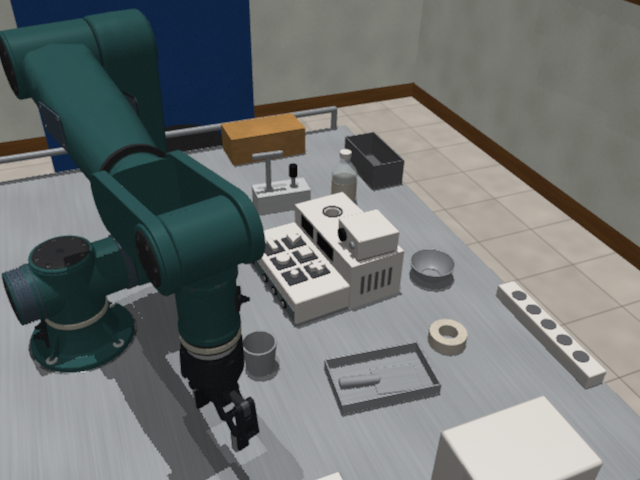

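The top view shows the T-key crossbar at about (127,246), its block at (155,235), the driver at (145,212) and the well at (275,206). The keys are triangle (288,264), square (319,263), cross (348,260), bar (289,293), large round (321,292) and small round (352,289). The side view shows the key upright, with the lamp on the right of the housing and the cup and gel in front.

```bash
cat > h.py <<'E'
import cv2,numpy as np
from plant import ctrl
def ray(n,uv,z):
    c=ctrl.camera_params(n);K=c["camera_matrix"];T=c["world_from_camera"]
    uv=np.atleast_2d(uv).astype(float)
    d=np.c_[(uv-[K[0,2],K[1,2]])/[K[0,0],K[1,1]],np.ones(len(uv))]@T[:3,:3].T
    o=T[:3,3];return o+d*((z-o[2])/d[:,2])[:,None]
E
python3 - <<'E'
from h import *
im=cv2.imread("pics/top0.png");d=np.load("pics/top0.npy");g=cv2.cvtColor(im,6)
m=np.zeros_like(g);m[245:310,255:385]=(g[245:310,255:385]<90)*255
n,l,s,c=cv2.connectedComponentsWithStats(m)
for i in range(1,n):
    if s[i,4]>80:
        q=np.column_stack(np.where(l==i))[:,::-1]
        hull=cv2.convexHull(q.astype(np.int32)); r=cv2.minAreaRect(hull)
        print("plate",s[i].tolist(),np.round(r[0],1),np.round(r[1],1),round(r[2],1),ray("top",r[0],0.073).round(4))
# points cloud
c=ctrl.camera_params("top");K=c["camera_matrix"];T=c["world_from_camera"]
v,u=np.mgrid[0:480,0:640]
P=np.stack([(u-K[0,2])/K[0,0]*d,(v-K[1,2])/K[1,1]*d,d],-1)@T[:3,:3].T+T[:3,3]
np.save("pics/P0.npy",P)
print("z well",P[198:216:2,264:288:2,2].round(3))
box=P[215:285,115:140,2]; print("bar z>0.14");mm=box>0.14
ys,xs=np.where(mm);print(len(ys),cv2.minAreaRect(np.c_[xs+115,ys+215].astype(np.float32)))
Q=P[215:285,115:140][mm];print(Q.mean(0),cv2.minAreaRect(Q[:,:2].astype(np.float32)),np.median(Q[:,2]))
a=cv2.resize(im[190:225,255:295],None,fx=10,fy=10,interpolation=cv2.INTER_CUBIC)
b=cv2.resize(im[190:280,110:190],None,fx=4,fy=4,interpolation=cv2.INTER_CUBIC)
o=np.zeros((360,720,3),np.uint8);o[:350,:400]=cv2.convertScaleAbs(a,alpha=1.3);o[:360,400:]=b;cv2.imwrite("pics/crop1.png",o)
E
```

```text
plate [337, 249, 24, 23, 201] [348.6 259.6] [22.4 22.4] 85.2 [[ 0.5128 -0.053   0.073 ]]
plate [306, 251, 24, 24, 266] [317.8 262.4] [22.3 22.4] 85.2 [[0.5073 0.0066 0.073 ]]
plate [275, 254, 24, 24, 319] [287.1 265.3] [22.3 22.6] 84.3 [[0.5016 0.0661 0.073 ]]
plate [340, 277, 24, 24, 432] [351.6 288.4] [22.7 22.6] 85.9 [[ 0.4574 -0.0585  0.073 ]]
plate [309, 279, 24, 25, 263] [320.5 291.2] [22.8 22.4] 85.2 [[0.4518 0.0012 0.073 ]]
plate [278, 282, 23, 10, 170] [288.9 286.5] [ 8.1 22.3] 87.1 [[0.4608 0.0622 0.073 ]]
plate [279, 297, 23, 10, 161] [290.2 301.9] [ 7.2 22.7] 83.3 [[0.4312 0.0596 0.073 ]]
z well [[0.119 0.121 0.12  0.117 0.12  0.112 0.113 0.117 0.121 0.123 0.119 0.12 ]
 [0.121 0.121 0.117 0.111 0.099 0.094 0.093 0.096 0.109 0.119 0.123 0.122]
 [0.121 0.118 0.105 0.093 0.085 0.073 0.07  0.068 0.075 0.106 0.119 0.122]
 [0.12  0.116 0.096 0.08  0.068 0.057 0.052 0.045 0.05  0.058 0.12  0.122]
 [0.119 0.109 0.089 0.068 0.054 0.04  0.028 0.023 0.023 0.027 0.123 0.122]
 [0.119 0.107 0.081 0.061 0.04  0.027 0.953 0.015 0.012 0.017 0.12  0.12 ]
 [0.119 0.115 0.079 0.052 0.03  0.016 0.016 0.038 0.017 0.014 0.123 0.122]
 [0.124 0.119 0.085 0.049 0.021 0.015 0.016 0.043 0.045 0.119 0.122 0.122]
 [0.123 0.121 0.121 0.05  0.015 0.013 0.041 0.042 0.12  0.12  0.122 0.12 ]]
bar z>0.14
501 ((128.4300537109375, 252.83421325683594), (17.12568473815918, 61.3563117980957), 3.6913859844207764)
[0.53037949 0.335888   0.17556821] ((0.524389386177063, 0.1685265302658081), (0.3660649359226227, 0.0833110362291336), 87.6239242553711) 0.16618982719546738
```

View pics/crop1.png

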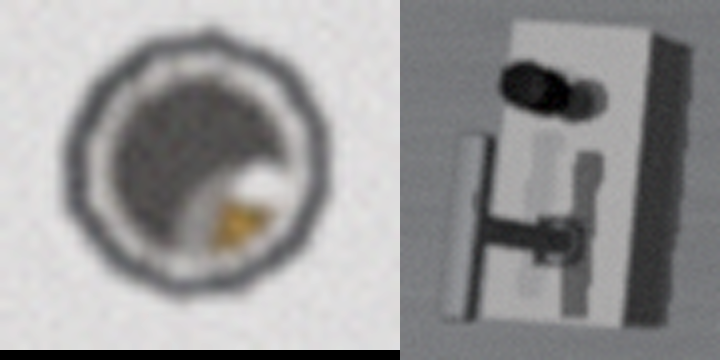

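Run:
```python
from h import *
im=cv2.imread("pics/top0.png");g=cv2.cvtColor(im,6);P=np.load("pics/P0.npy")
# generator fit
loc=np.array([[-42,-60],[-42,0],[-42,60],[-98,-60],[-98,0]])/1000.
px=np.array([[348.6,259.6],[317.8,262.4],[287.1,265.3],[351.6,288.4],[320.5,291.2]])
W=ray("top",px,0.073)[:,:2]   
lc,wc=loc.mean(0),W.mean(0);U,S,Vt=np.linalg.svd((loc-lc).T@(W-wc));R=(U@Vt).T
if np.linalg.det(R)<0: print("refl")
t=wc-R@lc;print("gen",t,"yaw",np.arctan2(R[1,0],R[0,0]),"res mm",((loc@R.T+t-W)*1e3).round(1).tolist())
print("scale",S.sum()/((loc-lc)**2).sum())
print("well pred",t+R@[.0675,.07])
m=np.zeros_like(g);m[188:225,255:295]=(g[188:225,255:295]<130)*255
cs,_=cv2.findContours(m,0,1);k=max(cs,key=cv2.contourArea);e=cv2.fitEllipse(k);print("ring",e,ray("top",e[0],.12))
for nme,l in dict(round=(-98,0),tri=(-42,60),cross=(-42,-60),bar=(-98,60)).items(): print(nme,(t+R@(np.array(l)/1e3)).round(4))
Z=P[215:285,110:145,2];ys,xs=np.where((Z>.157)&(Z<.176)&(g[215:285,110:145]>95))
r=cv2.minAreaRect(np.c_[xs+110,ys+215].astype(np.float32));print(len(ys),r)
w=ray("top",cv2.boxPoints(r),.167);print(w.round(4),w.mean(0))
Q=P[ys+215,xs+110];print(Q.mean(0))
print(g[246,116:150])
# driver top, block
```

```text
gen [0.54916253 0.01053633] yaw 0.09502357948648153 res mm [[0.3, -0.2], [0.1, -0.0], [0.1, 0.2], [-0.1, 0.0], [-0.3, -0.0]]
scale 0.9965894157326983
well pred [0.60971637 0.08662497]
ring ((274.2069091796875, 206.06790161132812), (26.01953887939453, 26.274354934692383), 74.93585205078125) [[0.60989987 0.08662723 0.12      ]]
round [0.4516 0.0012]
tri [0.5017 0.0663]
cross [ 0.513  -0.0532]
bar [0.4459 0.061 ]
335 ((124.73170471191406, 246.41464233398438), (7.067617893218994, 47.70642852783203), 6.34019136428833)
[[0.4906 0.3521 0.167 ]
 [0.5739 0.3459 0.167 ]
 [0.5725 0.3334 0.167 ]
 [0.4893 0.3397 0.167 ]] [0.53155536 0.34276837 0.167     ]
[0.53110887 0.34284892 0.16691741]
[121 123 124 118 123 117 121 126 134 139 145 138 109  76  50  46  47  41
  39  37  41  41  40  46  56  61  66  70  57  43  45  60  76  91]
```

```bash
cat >> h.py <<'E'
from scipy.spatial.transform import Rotation as Ro
def go(x,y,z,yaw):
    o=ctrl.get_obs();R=Ro.from_rotvec(o["tool_rot"]).as_matrix()
    d=R.T@(np.array([x,y,z])-o["eef_pos"]);cur=np.arctan2(R[1,0],R[0,0])
    tu=(cur-yaw+np.pi)%(2*np.pi)-np.pi
    print("t%.2f"%o["time"],"pos",o["eef_pos"].round(4),"yaw %.4f"%cur,"q6 %.3f"%o["qpos"][5],"tilt",R[2].round(4),"shift",d.round(4),"turn %.4f"%tu,"F",o["wrist_force"].round(2),"Mz %.3f"%o["moment"][2],"w %.3f g %.1f"%(o["width"],o["grip_force"]))
E
python3 shift.py '[[[1,0.61,-0.70,0,-2.74],[1,0.61,-0.70,0,-2.74],[1,0.61,-0.70,0,-2.74],[1,0.61,-0.70,0,-2.74],[1,0.61,-0.70,0,-2.74],[1,0.61,-0.70,0,-2.74],[1,0.61,-0.70,0,-2.74],[1,0.61,-0.70,0,-2.74],[1,0.61,-0.70,0,-2.74],[1,0.61,-0.70,0,-2.74]]]'
python3 -c "from h import *; go(.5313,.3428,.231,np.pi-.0756)"
```

```text
time: 0.93
eef_pos: [0.3348, -0.1339, 0.231]
tool_rot: [2.21, 2.233, 0.0]
wrist_force: [1.2, 0.1, -0.2]
width: 0.998
grip_force: 0.0
t0.93 pos [ 0.3348 -0.1339  0.231 ] yaw 1.5812 q6 -0.548 tilt [-2.e-04  3.e-04 -1.e+00] shift [0.4746 0.2015 0.    ] turn -1.4848 F [ 1.2   0.05 -0.16] Mz 0.017 w 0.998 g 0.0
```

```bash
python3 shift.py '[[[1,0.475,0.20,0,-1.485],[1,0.475,0.20,0,-1.485],[1,0.475,0.20,0,-1.485],[1,0.475,0.20,0,-1.485],[1,0.475,0.20,0,-1.485],[1,0.475,0.20,0,-1.485],[1,0.475,0.20,0,-1.485],[1,0.475,0.20,0,-1.485],[1,0.475,0.20,0,-1.485],[1,0.475,0.20,0,-1.485]]]' >/dev/null
python3 -c "from h import *; go(.5313,.3428,.231,np.pi-.0756)"
```

```text
t1.77 pos [0.4946 0.2511 0.2306] yaw 2.8326 q6 -0.894 tilt [ 6.e-04 -9.e-04 -1.e+00] shift [-0.0071  0.0985 -0.0005] turn -0.2334 F [ 0.65 -0.05  1.15] Mz 0.085 w 1.001 g 0.0
```

```bash
python3 shift.py '[[[1,-0.007,0.0985,0,-0.2334],[1,-0.007,0.0985,0,-0.2334],[1,-0.007,0.0985,0,-0.2334],[1,-0.007,0.0985,0,-0.2334],[1,-0.007,0.0985,0,-0.2334]]]' >/dev/null
python3 - <<'E'
from h import *
go(.5313,.3428,.138,np.pi-.0756)
p,d=ctrl.snapshot("side");cv2.imwrite("pics/s1.png",cv2.resize(p[130:260,200:360,::-1],None,fx=4,fy=4,interpolation=cv2.INTER_CUBIC))
E
```

```text
t2.18 pos [0.5315 0.3407 0.2297] yaw 3.0602 q6 -1.009 tilt [ 0.0022 -0.0021 -1.    ] shift [0.0001 0.0022 0.0917] turn -0.0058 F [-0.43 -0.03  0.5 ] Mz -0.010 w 0.998 g 0.0
```

View pics/s1.png

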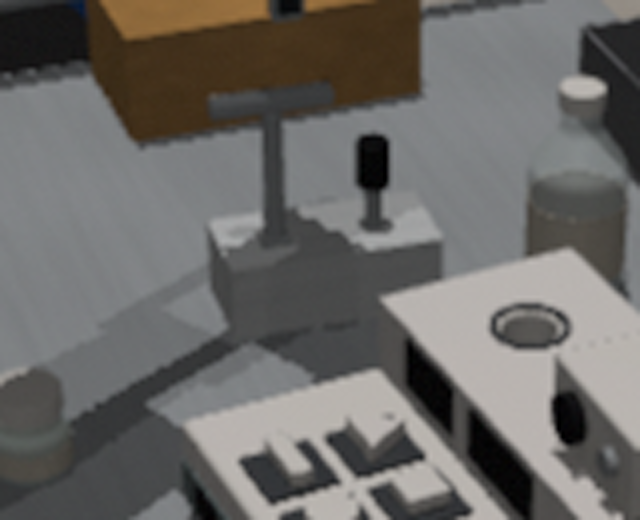

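The side crop shows the open finger right above the crossbar, which is centred at full-picture pixel (267,155). The way down is clear, so I'll lower and grip.

```bash
python3 -c "from h import *; print(ray('side',[267.5,154.5],.165))"
python3 shift.py '[[[1,0,0.001,0.03,-0.006],[1,0,0.001,0.06,-0.006],[1,0,0.001,0.092,-0.006],[1,0,0.001,0.092,-0.006],[0,0,0.001,0.092,-0.006],[0,0,0.001,0.092,-0.006],[0,0,0.001,0.092,-0.006],[0,0,0.001,0.092,-0.006],[0,0,0.001,0.092,-0.006],[0,0,0.001,0.092,-0.006]]]' 60
python3 -c "from h import *; go(.5313,.3428,.29,np.pi-.0756)"
```

```text
[[0.52947333 0.33767192 0.165     ]]
time: 3.07
eef_pos: [0.5326, 0.3418, 0.1411]
tool_rot: [0.12, 3.137, 0.003]
wrist_force: [-0.6, 2.6, 9.2]
width: 0.153
grip_force: 60.9
t3.07 pos [0.5326 0.3418 0.1411] yaw 3.0652 q6 -1.013 tilt [-0.0025  0.0017 -1.    ] shift [ 0.001   0.0011 -0.1489] turn -0.0008 F [-0.62  2.63  9.22] Mz -0.027 w 0.153 g 60.9
```

```bash
python3 shift.py '[[[0,0,0,-0.03,0],[0,0,0,-0.07,0],[0,0,0,-0.11,0],[0,0,0,-0.152,0],[0,0,0,-0.152,0],[0,0,0,-0.152,0]]]'
python3 - <<'E'
from h import *
go(.6098,.0866,.29,np.pi-.055)
p,d=ctrl.snapshot("side");cv2.imwrite("pics/s2.png",cv2.resize(p[90:260,180:380,::-1],None,fx=3,fy=3,interpolation=cv2.INTER_CUBIC))
E
```

```text
time: 3.57
eef_pos: [0.533, 0.3421, 0.2959]
tool_rot: [0.119, 3.132, 0.007]
wrist_force: [0.5, 0.3, -2.1]
width: 0.153
grip_force: 59.6
t3.57 pos [0.533  0.3421 0.2959] yaw 3.0654 q6 -1.013 tilt [-0.0073  0.0045 -1.    ] shift [-0.096  -0.249   0.0055] turn -0.0212 F [ 0.47  0.35 -2.14] Mz 0.027 w 0.153 g 59.6
```

View pics/s2.png

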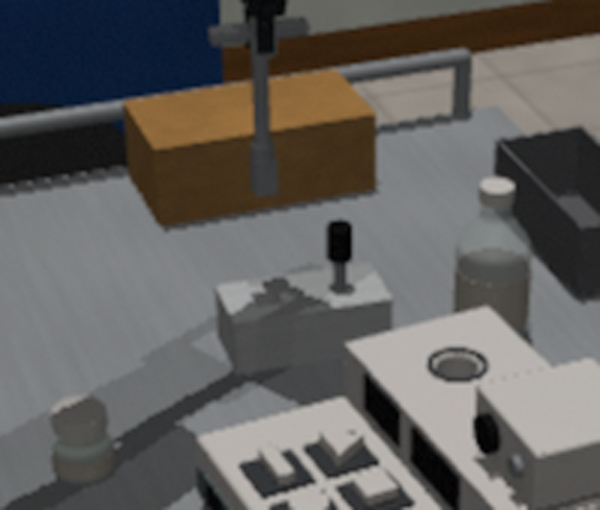

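The side crop shows the key lifted clear and hanging upright. The gripper holds it within about 1 px of the crossbar's middle, the driver has not moved, and the foot is at crop (263,185).

```bash
python3 shift.py '[[[0,-0.097,-0.25,0,-0.021],[0,-0.097,-0.25,0,-0.021],[0,-0.097,-0.25,0,-0.021],[0,-0.097,-0.25,0,-0.021],[0,-0.097,-0.25,0,-0.021],[0,-0.097,-0.25,0,-0.021],[0,-0.097,-0.25,0,-0.021],[0,-0.097,-0.25,0,-0.021],[0,-0.097,-0.25,0,-0.021],[0,-0.097,-0.25,0,-0.021]]]' >/dev/null
python3 - <<'E'
from h import *
go(.6105,.086,.29,np.pi-.055)
p,d=ctrl.snapshot("side");q,e=ctrl.snapshot("top")
o=np.zeros((480,800,3),np.uint8)
o[:,:400]=cv2.resize(p[130:250,280:380,::-1],(400,480),interpolation=cv2.INTER_CUBIC)
o[:,400:]=cv2.resize(q[155:275,235:335,::-1],(400,480),interpolation=cv2.INTER_CUBIC)
cv2.imwrite("pics/s3.png",o);cv2.imwrite("pics/side3.png",p[:,:,::-1]);cv2.imwrite("pics/top3.png",q[:,:,::-1])
E
```

```text
t4.45 pos [0.6088 0.0853 0.2887] yaw 3.0866 q6 -1.469 tilt [ 4.7e-03  2.0e-04 -1.0e+00] shift [-0.0017  0.0008 -0.0013] turn 0.0000 F [-0.61  0.12 -1.93] Mz -0.045 w 0.150 g 59.6
```

View pics/s3.png

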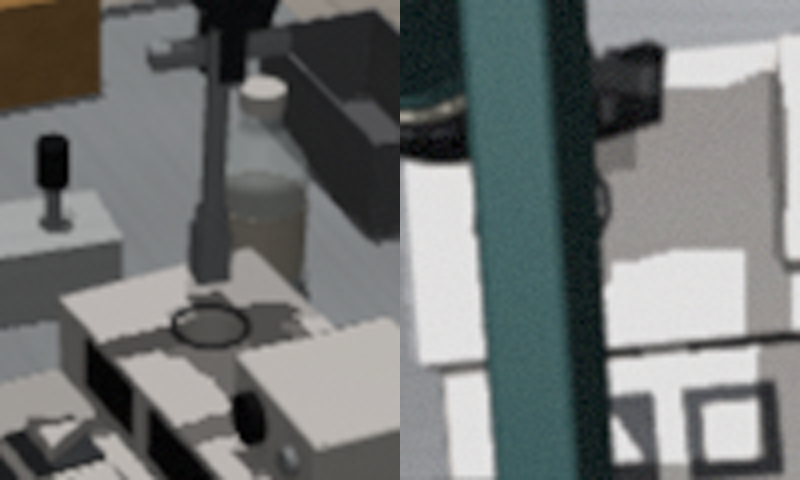

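The side crop (4x) shows the foot's lower edge at about (210,279), straight above the well's ring centred at (210,325). In the top crop the arm hides the well.

Run:
```python
from h import *
g=cv2.cvtColor(cv2.imread("pics/side3.png"),6)
for v in(274,276,278,280,282): print(v,ray("side",[332.3,130+v/4-.4],.158))
print("ring",ray("side",[280+210/4-.4,130+325/4-.4],.12))
print(g[186:206,322:344])
```

```text
274 [[0.60848547 0.08836224 0.158     ]]
276 [[0.60759152 0.08629178 0.158     ]]
278 [[0.60669976 0.08422637 0.158     ]]
280 [[0.60581018 0.08216601 0.158     ]]
282 [[0.60492277 0.08011066 0.158     ]]
ring [[0.6102501  0.09046664 0.12      ]]
[[129 129 128 128 119  89  56  53  56  59  59  58  57  55  56  67  76  77
   77  75  77  78]
 [129 129 129 129 120  88  51  54  56  57  58  58  56  55  54  64  75  78
   78  79  79  78]
 [129 128 128 129 119  87  50  53  54  58  58  59  57  55  56  61  70  78
   78  78  79  79]
 [130 130 129 130 120  86  50  52  53  57  58  58  58  56  56  58  70  76
   78  78  78  78]
 [129 129 130 129 120  86  49  50  53  58  59  58  57  57  59  59  70  78
   78  78  77  78]
 [130 130 129 129 116  79  50  50  53  58  58  59  57  58  57  62  71  77
   83  93  93  83]
 [129 130 129 129 113  73  51  51  54  57  58  56  57  59  57  69  88 111
  127 134 134 111]
 [129 131 131 129 112  74  50  51  54  58  58  57  57  58  58  79 119 148
  157 157 157 145]
 [129 130 130 130 113  73  50  51  56  58  59  57  58  58  57  85 135 156
  157 157 157 157]
 [130 129 130 13
[... 307 characters left out ...]
9  58  58  58  58 103 145 157
  157 158 156 157]
 [183 183 183 183 178 154 102  53  57  58  58  59  57  59  59 102 146 157
  158 158 157 158]
 [184 183 184 183 171 157 127  70  58  65  79  85  93 100 110 132 152 157
  157 156 157 157]
 [183 184 183 183 170 156 145 125 117 121 129 134 139 144 151 157 157 157
  157 157 157 157]
 [183 183 183 183 171 157 157 156 158 158 144 129 128 144 158 158 157 158
  157 156 157 157]
 [183 183 184 183 162 133 128 128 129 129 108  78  78 106 143 157 157 157
  157 157 157 157]
 [183 184 183 183 151  98  84  78  78  78  78  78  78  77 107 142 157 157
  157 157 157 158]
 [183 184 183 183 167 125  82  63  62  63  62  61  63  67  75 107 143 157
  157 156 144 128]]
```

Run:
```python
from h import *
g=cv2.cvtColor(cv2.imread("pics/side0.png"),6)
u,v=332,211
m=np.zeros_like(g);m[200:223,318:348]=(g[200:223,318:348]<125)*255
cs,_=cv2.findContours(m,0,1);k=max(cs,key=cv2.contourArea);e=cv2.fitEllipse(k);print(e,ray("side",e[0],.12))
# well radius check via left/right extents
print(g[203:220,320:346])
# bias check: triangle of key at start in side: crossbar center vs top
```

```text
((331.9592590332031, 211.26414489746094), (10.051055908203125, 17.758264541625977), 91.11412048339844) [[0.60920033 0.0888958  0.12      ]]
[[218 218 219 218 218 218 218 218 218 218 218 218 218 218 219 218 218 218
  217 218 218 218 218 219 218 218]
 [218 218 218 218 218 218 218 218 218 218 218 218 218 218 218 218 219 218
  218 218 219 219 218 218 218 218]
 [218 218 218 218 218 218 218 210 196 183 178 178 178 179 178 190 211 218
  218 218 218 218 218 218 218 218]
 [218 218 218 218 211 196 179 157 128  99  86  85  87  87  87 118 156 174
  190 211 218 219 218 218 218 218]
 [218 218 218 204 168 127 102 104 128 135 136 123 117 123 118 120 105  84
  117 156 187 210 218 219 218 218]
 [218 218 205 158  93  80 126 161 170 168 164 150 145 150 149 160 153 144
  117  61 112 176 211 218 218 218]
 [218 218 178  97 118 153 159 159 140 127 122 117 119 119 126 138 147 172
  168 113  64 111 185 218 218 218]
 [219 218 167  73 153 180 141 108  97  98 101 104 106 105 106 104 109 127
  156 157 122  84 154 211 218 218]
 [218 210 155  78 147 155 103  94  97 100 102 105 105 105 105 105 103  98
  113 164 166 
[... 193 characters left out ...]
04 102  98
  108 144 134  80 153 209 218 218]
 [218 218 207 166  99  70  81  89  97 103 103 104 106 106 104 104  99  93
  110 111  84 128 193 218 218 218]
 [218 218 218 207 165 121  95  71  81  91  94  94  97  95  98  95  86  76
   76  76 128 194 218 219 218 218]
 [218 219 219 219 207 191 173 145 101  67  71  71  74  73  75  74  80 130
  159 161 192 218 218 211 211 219]
 [218 218 218 218 218 218 218 207 179 160 160 160 160 159 159 161 167 197
  218 214 214 218 219 210 210 219]
 [219 219 218 219 218 219 219 218 219 218 219 218 218 218 218 218 218 219
  206 196 210 220 219 218 218 218]
 [218 219 219 218 219 219 219 219 218 219 218 218 218 219 218 218 218 218
  185 168 203 217 219 219 219 218]]
```

```bash
python3 shift.py '[[[0,-0.0017,0.0014,0,0],[0,-0.0017,0.0014,0.02,0],[0,-0.0017,0.0014,0.03,0],[0,-0.0017,0.0014,0.04,0],[0,-0.0017,0.0014,0.05,0],[0,-0.0017,0.0014,0.06,0],[0,-0.0017,0.0014,0.06,0],[0,-0.0017,0.0014,0.06,0]]]' >/dev/null
python3 -c "from h import *; go(.6105,.0866,.185,np.pi-.055)"
```

```text
t5.22 pos [0.6109 0.0861 0.2303] yaw 3.0862 q6 -1.467 tilt [ 1.9e-03 -3.0e-04 -1.0e+00] shift [0.0004 0.0005 0.0453] turn -0.0004 F [ 0.5   0.69 -1.88] Mz -0.019 w 0.149 g 59.5
```

```bash
python3 shift.py '[[[0,0,0,0.015,0],[0,0,0,0.03,0],[0,0,0,0.045,0],[0,0,0,0.048,0],[0,0,0,0.051,0],[0,0,0,0.054,0],[0,0,0,0.057,0],[0,0,0,0.057,0]]]' >/dev/null
python3 -c "from h import *; go(.6105,.0866,.146,np.pi-.055)"
```

```text
t5.88 pos [0.6116 0.086  0.1747] yaw 3.0862 q6 -1.467 tilt [-8.e-04 -0.e+00 -1.e+00] shift [0.0011 0.0005 0.0287] turn -0.0004 F [ 0.13 -0.48 -2.11] Mz -0.046 w 0.152 g 59.5
```

```bash
python3 shift.py '[[[0,0.0005,0,0.003,0],[0,0.0005,0,0.006,0],[0,0.0005,0,0.009,0],[0,0.0005,0,0.012,0],[0,0.0005,0,0.012,0]]]' >/dev/null
python3 -c "from h import *; go(.6105,.0866,.146,np.pi-.055)"
```

```text
t6.30 pos [0.6104 0.086  0.1612] yaw 3.0862 q6 -1.467 tilt [ 1.6e-03 -3.0e-04 -1.0e+00] shift [-0.0001  0.0006  0.0152] turn -0.0004 F [ 0.49  0.22 -3.68] Mz 0.008 w 0.153 g 59.6
```

```bash
python3 shift.py '[[[0,0,0,0.004,0],[0,0,0,0.008,0],[0,0,0,0.011,0],[0,0,0,0.014,0],[0,0,0,0.014,0]]]' >/dev/null
python3 -c "from h import *; go(.6105,.0866,.146,np.pi-.055)"
```

```text
t6.72 pos [0.6104 0.086  0.1471] yaw 3.0862 q6 -1.467 tilt [ 1.7e-03 -3.0e-04 -1.0e+00] shift [-0.0001  0.0006  0.0011] turn -0.0004 F [ 0.42 -0.43 -3.01] Mz 0.023 w 0.158 g 59.6
```

```bash
python3 shift.py '[[[0,0,0,0,0.1],[0,0,0,0,0.2],[0,0,0,0,0.3],[0,0,0,0,0.4],[0,0,0,0,0.5],[0,0,0,0,0.6],[0,0,0,0,0.7],[0,0,0,0,0.8],[0,0,0,0,0.8]]]' >/dev/null
python3 -c "from h import *; go(.6105,.0866,.146,.095-1.57+np.pi)"
```

```text
t7.47 pos [0.6103 0.0856 0.1483] yaw 2.2845 q6 -0.666 tilt [ 2.0e-04 -1.7e-03 -1.0e+00] shift [0.0006 0.0008 0.0022] turn 0.6179 F [-1.66 -1.48 -1.73] Mz 0.031 w 0.153 g 59.7
```

```bash
python3 shift.py '[[[0,0,0,0.002,0.1],[0,0,0,0.002,0.2],[0,0,0,0.002,0.3],[0,0,0,0.002,0.4],[0,0,0,0.002,0.5],[0,0,0,0.002,0.58],[0,0,0,0.002,0.58]]]' >/dev/null
python3 -c "from h import *; go(.6105,.0866,.146,.095-1.57+np.pi);print(ctrl.get_obs()['moment'])"
python3 shift.py '[[[0,0,0,0,0.04],[0,0,0,0,0.08],[0,0,0,0,0.12],[0,0,0,0,0.12]]]' >/dev/null
python3 -c "from h import *; go(.6105,.0866,.146,.095-1.57+np.pi);print(ctrl.get_obs()['moment'])"
```

```text
t8.05 pos [0.6104 0.0858 0.1479] yaw 1.7073 q6 -0.088 tilt [-7.e-04 -4.e-04 -1.e+00] shift [0.0008 0.0002 0.0019] turn 0.0407 F [-4.29 -2.07  3.82] Mz 0.017 w 0.153 g 60.5
[-0.36931231  1.05581933  0.01671398]
t8.38 pos [0.6104 0.0858 0.1478] yaw 1.5892 q6 0.030 tilt [-6.e-04 -4.e-04 -1.e+00] shift [0.0008 0.0002 0.0018] turn -0.0774 F [-4.54 -0.63  4.62] Mz 0.049 w 0.150 g 60.6
[-0.2884603   1.15669264  0.0486885 ]
```

```bash
for i in 1; do python3 shift.py '[[[0,0,0,0,0.03],[0,0,0,0,0.06],[0,0,0,0,0.06]]]' >/dev/null
python3 -c "from h import *; go(.6105,.0866,.146,.095-1.57+np.pi)"; done
python3 shift.py '[[[0,0,0,0,0.03],[0,0,0,0,0.06],[0,0,0,0,0.06]]]' >/dev/null
python3 -c "from h import *; go(.6105,.0866,.146,.095-1.57+np.pi)"
```

```text
t8.63 pos [0.6103 0.0858 0.1476] yaw 1.5293 q6 0.090 tilt [-6.e-04 -5.e-04 -1.e+00] shift [0.0008 0.0001 0.0016] turn -0.1373 F [-4.39 -1.34  4.16] Mz 0.055 w 0.149 g 60.7
t8.88 pos [0.6103 0.0859 0.1475] yaw 1.4692 q6 0.150 tilt [-5.e-04 -6.e-04 -1.e+00] shift [0.0007 0.0001 0.0015] turn -0.1974 F [-5.03 -1.53  4.53] Mz 0.081 w 0.152 g 60.6
```

```bash
python3 shift.py '[[[0,0,0,0,0.03],[0,0,0,0,0.06],[0,0,0,0,0.06]]]' >/dev/null
python3 -c "from h import *; go(.6105,.0866,.146,.095-1.57+np.pi)"
python3 shift.py '[[[0,0,0,0,0.03],[0,0,0,0,0.06],[0,0,0,0,0.06]]]' >/dev/null
python3 -c "from h import *; go(.6105,.0866,.146,.095-1.57+np.pi)"
```

```text
t9.13 pos [0.6103 0.0859 0.1474] yaw 1.4094 q6 0.210 tilt [-6.e-04 -7.e-04 -1.e+00] shift [0.0007 0.0001 0.0014] turn -0.2572 F [-4.77 -1.8   5.04] Mz 0.208 w 0.150 g 60.7
t9.38 pos [0.6102 0.086  0.1474] yaw 1.3501 q6 0.269 tilt [-7.e-04 -8.e-04 -1.e+00] shift [0.0007 0.0001 0.0014] turn -0.3165 F [-4.73 -0.81  5.71] Mz 0.362 w 0.148 g 60.8
```

```bash
python3 shift.py '[[[0,0,0,0,0.03],[0,0,0,0,0.06],[0,0,0,0,0.06],[0,0,0,0,0.06]]]' >/dev/null
python3 -c "from h import *; go(.6105,.0866,.146,.095-1.57+np.pi)"
```

```text
t9.72 pos [0.6102 0.0862 0.1474] yaw 1.2914 q6 0.328 tilt [-5.e-04 -8.e-04 -1.e+00] shift [0.0005 0.0001 0.0014] turn -0.3752 F [-4.74 -0.77  5.9 ] Mz 0.510 w 0.148 g 60.9
```

```bash
python3 shift.py '[[[0,0,0,-0.001,-0.1],[0,0,0,-0.001,-0.17],[0,0,0,-0.001,-0.17],[0.5,0,0,-0.001,-0.17],[0.5,0,0,-0.001,-0.17],[0.5,0,0,-0.001,-0.17],[0.5,0,0,-0.04,-0.17],[0.5,0,0,-0.08,-0.17],[0.5,0,0,-0.11,-0.17],[0.5,0,0,-0.11,-0.17]]]' >/dev/null
python3 - <<'E'
from h import *
go(.4516,.0012,.25,np.pi/2)
p,d=ctrl.snapshot("side")
cv2.imwrite("pics/s4.png",cv2.resize(p[130:330,230:430,::-1],(600,600),interpolation=cv2.INTER_CUBIC))
E
```

```text
t10.55 pos [0.6143 0.0864 0.2662] yaw 1.4563 q6 0.163 tilt [ 0.0031  0.0174 -0.9998] shift [-0.1033 -0.1521  0.0133] turn -0.1145 F [0.68 0.19 0.69] Mz 0.040 w 0.497 g 0.0
```

View pics/s4.png

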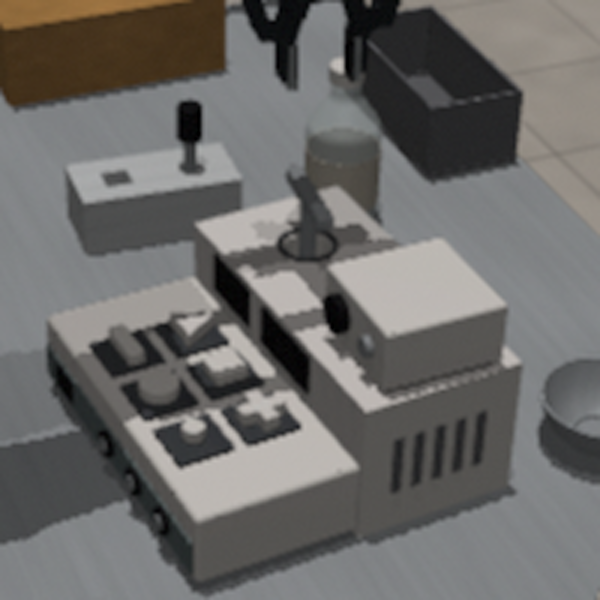

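The crop shows the T-key standing in the well at (308,215), turned a quarter, with the gripper open above it. The driver and lamp are undisturbed and all six keys are up.

```bash
python3 - <<'E'
from h import *
P=np.load("pics/P0.npy");m=(P[150:235,320:400,2]>.165)&(P[150:235,320:400,2]<.19)
ys,xs=np.where(m);w=ray("top",np.c_[xs+320,ys+150],.175)[:,:2]
c,s=np.cos(.095),np.sin(.095);l=(w-[.5492,.0105])@np.array([[c,-s],[s,c]])
print("lamp local",np.percentile(l,[1,50,99],0))
E
python3 shift.py '[[[0,0,0,-0.01,0],[0,-0.10,-0.15,-0.01,-0.2],[0,-0.10,-0.15,-0.01,-0.2],[0,-0.10,-0.15,-0.01,-0.2],[0,-0.10,-0.15,-0.01,-0.2],[0,-0.10,-0.15,-0.01,-0.2],[0,-0.10,-0.15,-0.01,-0.2]]]' 40 >/dev/null
python3 -c "from h import *; go(.4516,.0012,.105,np.pi/2+.095)"
```

```text
lamp local [[ 0.02035776 -0.13212095]
 [ 0.0699084  -0.08289159]
 [ 0.12011066 -0.03381479]]
t11.18 pos [0.4477 0.0028 0.2657] yaw 1.6537 q6 -0.203 tilt [-3.0e-04 -1.5e-03 -1.0e+00] shift [-0.0019  0.004   0.1607] turn -0.0121 F [ 0.68 -0.12 -0.44] Mz -0.034 w -0.001 g 0.0
```

```bash
python3 shift.py '[[[0,-0.002,0.004,0.04,0],[0,-0.002,0.004,0.08,0],[0,-0.002,0.004,0.12,0],[0,-0.002,0.004,0.16,0],[0,-0.002,0.004,0.16,0],[0,-0.002,0.004,0.16,0]]]' >/dev/null
python3 -c "from h import *; go(.4516,.0012,.075,np.pi/2+.095)"
```

```text
t11.68 pos [0.4525 0.0029 0.1031] yaw 1.6565 q6 -0.205 tilt [ 0.0019 -0.0082 -1.    ] shift [-0.0016 -0.0008  0.0281] turn -0.0093 F [-0.07  0.19  1.36] Mz 0.013 w 0.004 g 0.0
```

```bash
python3 shift.py '[[[0,-0.001,0,0.012,0],[0,-0.001,0,0.018,0],[0,-0.001,0,0.023,0],[0,-0.001,0,0.027,0],[0,-0.001,0,0.029,0],[0,-0.001,0,0.029,0],[0,-0.001,0,0.029,0]]]' >/dev/null
python3 -c "from h import *; go(.4516,.0012,.105,np.pi/2+.095)"
```

```text
t12.27 pos [0.4568 0.0011 0.0793] yaw 1.6562 q6 -0.207 tilt [-9.0e-04  5.6e-03 -1.0e+00] shift [ 0.0005 -0.0051 -0.0257] turn -0.0096 F [3.12 0.45 4.79] Mz 0.009 w 0.005 g 2.1
```

```bash
python3 shift.py '[[[0,0,0,0.002,0],[0,0,0,0.004,0],[0,0,0,0.005,0],[0,0,0,0.005,0],[0,0,0,0.005,0]]]' >/dev/null
python3 -c "from h import *; go(.4516,.0012,.105,np.pi/2+.095)"
```

```text
t12.68 pos [0.457  0.0011 0.0777] yaw 1.6564 q6 -0.207 tilt [-0.0013  0.0065 -1.    ] shift [ 0.0005 -0.0052 -0.0273] turn -0.0094 F [-3.86  1.77 22.53] Mz -0.036 w 0.002 g 11.3
```

```bash
python3 shift.py '[[[0,0,0,-0.02,0],[0,0,0,-0.045,0],[0,0,0,-0.045,0],[0,0,0,-0.045,0]]]' >/dev/null
python3 -c "from h import *; go(.500,.0663,.117,np.pi/2+.095)"
```

```text
t13.02 pos [0.4547 0.0011 0.1181] yaw 1.6562 q6 -0.207 tilt [-5.e-04  8.e-04 -1.e+00] shift [0.0611 0.0507 0.0011] turn -0.0096 F [-0.22  0.19  0.22] Mz -0.013 w 0.001 g 0.0
```

```bash
python3 shift.py '[[[0,0.061,0.05,0,-0.01],[0,0.061,0.05,0,-0.01],[0,0.061,0.05,0,-0.01],[0,0.061,0.05,0.01,-0.01],[0,0.061,0.05,0.02,-0.01],[0,0.061,0.05,0.02,-0.01]]]' >/dev/null
python3 -c "from h import *; go(.500,.0663,.075,np.pi/2+.095)"
```

```text
t13.52 pos [0.4958 0.0655 0.0928] yaw 1.6656 q6 -0.076 tilt [ 0.     -0.0087 -1.    ] shift [0.0004 0.0044 0.0177] turn -0.0002 F [-0.34 -0.56 -0.86] Mz -0.048 w -0.002 g 0.0
```

```bash
python3 shift.py '[[[0,0,-0.002,0.008,0],[0,0,-0.002,0.013,0],[0,0,-0.002,0.018,0],[0,0,-0.002,0.023,0],[0,0,-0.002,0.026,0],[0,0,-0.002,0.026,0],[0,0,-0.002,0.026,0],[0,0,-0.002,0.026,0]]]' >/dev/null
python3 -c "from h import *; go(.500,.0663,.105,np.pi/2+.095)"
```

```text
t14.18 pos [0.4965 0.0653 0.0776] yaw 1.6660 q6 -0.076 tilt [-1.6e-03 -4.0e-04 -1.0e+00] shift [ 0.0006  0.0036 -0.0274] turn 0.0002 F [-15.03  -2.62  31.2 ] Mz 0.043 w 0.001 g 15.4
```

```bash
python3 shift.py '[[[0,0,0,-0.02,0],[0,0,0,-0.05,0],[0,0,0,-0.05,0],[0,0,0,-0.05,0]]]' >/dev/null
python3 -c "from h import *; go(.511,-.0532,.117,np.pi/2+.095)"
```

```text
t14.52 pos [0.4989 0.0659 0.1236] yaw 1.6657 q6 -0.076 tilt [-5.0e-04  5.9e-03 -1.0e+00] shift [-0.1197  0.0007  0.0067] turn -0.0000 F [ 0.89 -0.45 -0.57] Mz -0.073 w 0.005 g 0.0
```

```bash
python3 shift.py '[[[0,-0.04,0.001,0,0],[0,-0.08,0.001,0,0],[0,-0.12,0.001,0,0],[0,-0.12,0.001,0.01,0],[0,-0.12,0.001,0.02,0],[0,-0.12,0.001,0.02,0],[0,-0.12,0.001,0.02,0]]]' >/dev/null
python3 -c "from h import *; go(.511,-.0532,.075,np.pi/2+.095)"
```

```text
t15.10 pos [ 0.5082 -0.052   0.0991] yaw 1.6672 q6 -0.310 tilt [ 0.0019 -0.0041 -1.    ] shift [-0.0015  0.0028  0.0241] turn 0.0014 F [-0.61 -1.24  1.07] Mz -0.033 w 0.003 g 0.0
```

```bash
python3 shift.py '[[[0,-0.001,0.001,0.008,0],[0,-0.001,0.001,0.014,0],[0,-0.001,0.001,0.019,0],[0,-0.001,0.001,0.024,0],[0,-0.001,0.001,0.028,0],[0,-0.001,0.001,0.028,0],[0,-0.001,0.001,0.028,0],[0,-0.001,0.001,0.028,0]]]' >/dev/null
python3 -c "from h import *; go(.511,-.0532,.105,np.pi/2+.095)"
```

```text
t15.77 pos [ 0.5112 -0.0532  0.0778] yaw 1.6672 q6 -0.311 tilt [ 4.0e-04  2.1e-03 -1.0e+00] shift [ 0.0001 -0.0002 -0.0272] turn 0.0014 F [-8.57  3.59 21.18] Mz -0.053 w -0.002 g 10.2
```

Cross is bottomed (21 N). Next is the bar, raising high enough to clear the other keys on the way.

```bash
python3 shift.py '[[[0,0,0,-0.02,0],[0,0,0,-0.05,0],[0,0,0,-0.05,0],[0,0,0,-0.05,0]]]' >/dev/null
python3 -c "from h import *; go(.4449,.061,.12,np.pi/2+.095)"
```

```text
t16.10 pos [ 0.5122 -0.0543  0.1254] yaw 1.6667 q6 -0.311 tilt [-0.0017  0.0047 -1.    ] shift [ 0.1212 -0.056   0.0049] turn 0.0009 F [-1.52 -0.09  0.31] Mz 0.052 w 0.003 g 0.0
```

```bash
python3 shift.py '[[[0,0.03,-0.014,0,0],[0,0.06,-0.028,0,0],[0,0.09,-0.042,0,0],[0,0.121,-0.056,0,0],[0,0.121,-0.056,0.01,0],[0,0.121,-0.056,0.02,0],[0,0.121,-0.056,0.02,0],[0,0.121,-0.056,0.02,0]]]' >/dev/null
python3 -c "from h import *; go(.4459,.061,.075,np.pi/2+.095)"
```

```text
t16.77 pos [0.4428 0.0602 0.1014] yaw 1.6653 q6 -0.086 tilt [-3.0e-04 -3.6e-03 -1.0e+00] shift [0.0005 0.0033 0.0264] turn -0.0005 F [-0.76  0.04  0.44] Mz -0.023 w 0.002 g 0.0
```

```bash
python3 shift.py '[[[0,0,0.002,0.01,0],[0,0,0.002,0.016,0],[0,0,0.002,0.021,0],[0,0,0.002,0.026,0],[0,0,0.002,0.03,0],[0,0,0.002,0.03,0],[0,0,0.002,0.03,0],[0,0,0.002,0.03,0]]]' >/dev/null
python3 -c "from h import *; go(.4459,.061,.105,np.pi/2+.095)"
```

```text
t17.43 pos [0.4463 0.0603 0.0777] yaw 1.6659 q6 -0.085 tilt [-0.0018  0.002  -1.    ] shift [ 0.0007 -0.0003 -0.0273] turn 0.0001 F [-9.06 -1.22 23.02] Mz -0.025 w -0.003 g 11.2
```

```bash
python3 shift.py '[[[0,0,0,-0.03,0],[0,0,0,-0.07,0],[0,0,0,-0.11,0],[0,0,0,-0.15,0],[0,0,-0.05,-0.15,0],[0,0,-0.1,-0.15,0],[0,0,-0.1,-0.15,0],[0,0,-0.1,-0.15,0],[0,0,-0.1,-0.15,0]]]'
python3 - <<'E'
from h import *
q,e=ctrl.snapshot("side")
cv2.imwrite("pics/s5.png",cv2.resize(q[130:410,210:490,::-1],(600,600),interpolation=cv2.INTER_CUBIC))
E
```

```text
time: 18.18
eef_pos: [0.3459, 0.0515, 0.2233]
tool_rot: [2.113, 2.323, 0.002]
wrist_force: [0.8, 0.4, -0.5]
width: 0.002
grip_force: 0.0
```

View pics/s5.png

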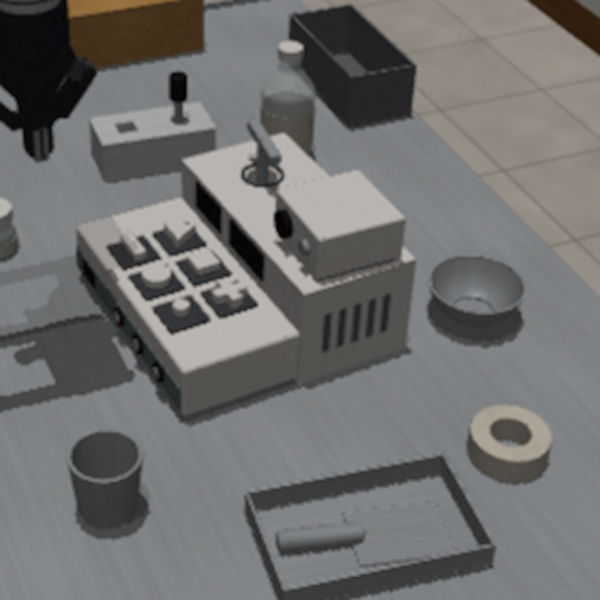

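The picture shows all six keys up around (180,265), the T-key standing in the well at (263,160), the bystanders in place and the gripper clear. I'll hand it in.

```bash
python3 -c "from plant import ctrl; print(ctrl.job_done())"
```

```text
the job is handed in; nothing more can be done
None
```

I turned the T-key clockwise until it hit the stop and left it standing in the well, then pressed the large round, triangle, cross and long bar keys fully down in that order, and handed the job in at about 18 s; the hand-in call gave no verdict.

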